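# Tip the V-block off the step and set the keeper pin flat-up

## Task

Set the governor's keeper pin up for measuring its flat. Without lifting it, tip the steel V-block over the edge of the ledge so that it tumbles onto the lower board with its vee facing up, and push it home, square against the wooden stop batten. Then lay the headless pin with the milled flat along the vee with its flat facing straight up, and leave the headed pin and the other parts lying around where they are.

Things in the scene. Friction and masses are not known exactly. Their poses are not given: they have to be found in the camera images.
- step_board: Fixed pale green painted pine board with a step, 170 mm along x. Origin at bench level below the middle of the step edge; x along the edge, y from the edge back over the ledge, z up. Lower board: y = 0 to -165 mm, top 12 mm above the bench. Ledge: y = 0 to +155 mm, top 32 mm above the bench (a 20 mm step).
- stop_face (a point): Middle of the foot of the stop batten's face that looks to the ledge: y = -145 mm on the board, at the lower board's top (12 mm above the bench). The brown wooden batten runs the board's full 170 mm along x, is 20 mm thick and 20 mm high. Against it the V-block's centre is 28 mm from the face (board y = -117 mm), 33 mm above the bench.
- v_block: Loose steel V-block, 0.88 kg: 54 mm long (x, along the vee), 56 mm wide (y), 42 mm high (z, out of the vee's open side). Origin at its centre. Starts on its side on the ledge, vee facing back from the step edge (z along the board's +y), up to 0.2 rad askew. Pushed low down to the edge it slides, and once its middle is past the edge it tips over a quarter turn, vee up, onto the lower board.
- vee_bottom (a point): Middle of the bottom line of the V-block's 90 degree vee, 8 mm from the block's centre along its z. The vee is 26 mm wide, 13 mm deep and runs the full 54 mm. A pin lying centred in it has its axis 15.6 mm above this line and overhangs the block by 35 mm at both ends.
- keeper_pin: Loose steel pin, 22 mm diameter, 124 mm long, 0.36 kg, no head, with a flat milled near one end. Origin mid-axis; x along the axis towards the flat's end, z = outward normal of the flat. Plain round for x = -62 to +20 mm. Lies in one of the two notches of the pin rest along its x, flat end to the rest's +x, flat rolled some 0.95 rad from straight up towards the rest's -y.
- pin_flat (a point): Middle of the keeper pin's milled flat, 6 mm off its axis at x = +37 mm. The flat is 34 mm long and 18 mm wide; beyond it the pin is round again for its last 8 mm.
- plain_pin: Loose steel pin, 22 mm diameter, 124 mm long, with a round head of 32 mm, 8 mm thick, at its +x end and no flat. Origin mid-axis, x along the axis. Lies in the other notch of the pin rest. To be left alone.
- pin_rest: Fixed wooden rest, to the left or right of the step board. Origin centre of underside. Two strips, 12 mm thick at x = -18 and +18 mm, 44 mm high, 150 mm long along y, each notched at y = -35 and +35 mm; a pin lies along x in each pair of notches, axis 46.6 mm above the bench, overhanging by about 38 mm at both ends. Base plate 72 x 150 x 8 mm.
- sheave_segment: Loose dark iron piece of a grooved sheave rim, about 113 mm long, 43 mm deep, 33 mm high, flat on the bench at the step board's other side from the pin rest. Origin on its underside near the middle. To be left alone.
- nylon_roller: Loose grey nylon roller, 54 mm diameter, 36 mm high, 18 mm bore, standing on the bench beyond the step board. Origin centre of underside. To be left alone.
- lever_handle: Loose orange test lever handle on a steel shank, about 210 mm long along y, 22 mm high, lying on the bench beyond the step board. Origin on its underside near the middle. To be left alone.

How it is judged:
By the outcome, as a careful person would: the job done as asked, in the order asked, and still so for the second after the job is handed in, with the robot touching nothing.
It also fails if it takes over 56 s, if anything falls off the work surface, if the arm or the gripper's body presses on something with over 40 N, if the wrist force passes 120 N, or if a joint passes its speed limit or range.

## Robot

A 6-joint arm with a two-finger parallel gripper is mounted at the origin on the work surface. World frame = base frame: x ahead of the robot, y to its left, z up, the work surface at z = 0. Lengths are in m, angles in rad, forces in N, time in s.
With the tool pointing down it reaches from about 0.425 to 0.925 m from the base axis. Payload 12.5 kg.
Tool frame: the origin (TCP) lies midway between the tips of the shut fingers; the grasp point (between the pads) lies arm.pinch_z behind it (arm.pinch_z is the distance from the TCP to the grasp point, in m); z points along the fingers, y is the line along which they close (so a half turn about z gives the same grasp; the last joint's range is limited). The gripper opens to 85 mm and grips with 20 to 120 N. Pads are 22 mm wide; open, the fingers measure 114 mm over their backs; the gripper's body (76 mm by 85 mm) begins 54 mm behind the grasp point. The pads swing forward as they close: fully open they stand 13 mm farther back than shut.
Start: joints at [1.041, 0.491, 1.559, -0, 1.092, -0.106], TCP at [0.257, 0.57, 0.231] pointing down, gripper open.
Joint ranges: [-3.1, 3.1], [-0.84, 2.19], [0.05, 2.79], [-1.13, 4.28], [0.06, 2.93], [-2.69, 2.69]. Speed limits (rad/s): [2.22, 2.22, 2.79, 3.14, 3.14, 3.14].

## Interface

Orientations are given as a rotation vector (axis times angle).
In Python, from plant import arm gives the robot as it stands.
- The arm moves only by the shell command python3 drive.py 'ROWS' [OPENING]. ROWS is a JSON list of rows, 1 to 5 of them, each of 4 numbers: dx, dy, dz in units of 5 mm, then a turn about the tool's z in units of 0.2 rad; each row is the pose to reach, as a shift and turn from the pose commanded when the command began, along the tool's axes at that moment; what a row does not reach only later rows make up. A row lasts 1/12 s, in which the tool goes at most 0.0417 m and 0.125 rad, less where a joint would pass 70% of its speed; a pose out of reach is approached as far as the arm can. OPENING is the finger opening in m, set as the command begins (- or left out keeps the last). The fingers move at their own pace and stop on an object; the grip force is fixed at half the most. Time passes only in rows, so rows that do not move let the fingers close. It prints the time, the measured TCP pose, the force, the opening and the grip force at its end. Input that does not fit is refused with a message, and nothing moves.
- arm.state(): the state, without advancing time (a new reading comes with each control period).
- arm.read_camera(name): name is "side" or "top"; returns the picture (400x640x3 uint8, blue, green, red); there is no depth.
- arm.camera_model(name): a dict with "fx", "fy", "cx", "cy" (pixels), "eye" and "orientation" of the camera in the world. Camera axes: x right, y up, looking along -z (the intrinsics and any distortion apply to the point x, -y, -z); pixel columns grow to the right and rows downward; lengths in m; the calibration is good to about 2 mm. A picture is of the moment at which its call begins. camera_model takes no time and is no camera call.
- arm.close_job(): hands the job in; it is judged then, once.
The state is a dict: "time": time; "qpos": joint angles; "joint_velocities": joint speeds; "joint_torque": joint torques, N m; "position": TCP position; "tool_rot": TCP orientation; "contact_force": force on the tool from outside, world axes, zero at the start; "moment": the same for the moment, N m; "gripper_width": finger opening in m; "grip_force": force on a finger pad.
Only numpy, scipy, OpenCV 4.12 (cv2) and the standard library are available. Lean on these libraries where they do the work, as an engineer would, in place of code of your own. Each camera call takes 0.05 s, during which the arm holds its last target. There are 200 camera calls.

## Working session

There is one attempt and no reset: what is moved stays moved. The work goes in short steps, Python scripts to look and compute and a shell command to move; the robot and the scene stay as the last step left them, time stands still between calls to the robot, and variables do not carry over. Pictures are saved under pics/ and viewed, at most 10 in all, crops included, and the job is handed in when it is done.

```bash
ls; mkdir -p pics; python3 - <<'E'
from plant import arm
import cv2
for n in("top","side"):
    cv2.imwrite(f"pics/{n}0.png",arm.read_camera(n)); print(arm.camera_model(n))
print(arm.pinch_z,arm.state())
E
```

```text
drive.py
pics
plant.py
{'fx': 451.2814946033414, 'fy': 451.2814946033414, 'cx': 316.97787492551396, 'cy': 198.9369582702264, 'eye': array([ 0.38489632, -0.00568331,  1.34871277]), 'orientation': array([ 0.16572854, -0.14844548, -1.58134767])}
{'fx': 514.6277250837703, 'fy': 514.6277250837703, 'cx': 310.4588876083065, 'cy': 201.77434901371322, 'eye': array([ 0.03607398, -0.82138145,  1.07550975]), 'orientation': array([ 0.77829522, -0.25478293, -0.60195242])}
0.0187 {'time': 0.1, 'qpos': array([ 1.04138987e+00,  4.91459955e-01,  1.55939823e+00,  1.10514746e-05,
        1.09167519e+00, -1.05605490e-01]), 'joint_velocities': array([ 2.14240411e-04, -2.01647013e-03, -1.78915047e-03, -2.34277514e-05,
       -1.45024049e-03,  1.77476836e-04]), 'joint_torque': array([ 5.02096256e-03, -6.19434500e+01, -2.62031418e+01, -1.44180655e-05,
        2.71519355e-03, -9.49303313e-06]), 'position': array([0.25689727, 0.56954513, 0.23080726]), 'tool_rot': array([-6.60678318e-01, -3.07102635e+00,  1.39888028e-03]), 'contact_force': array([ 0.57177453, -0.36154674,  0.19082206]), 'moment': array([-0.00651614,  0.00407875, -0.02150094]), 'grip_force': 0.0, 'gripper_width': 0.08551191458483373}
```
View pics/top0.png

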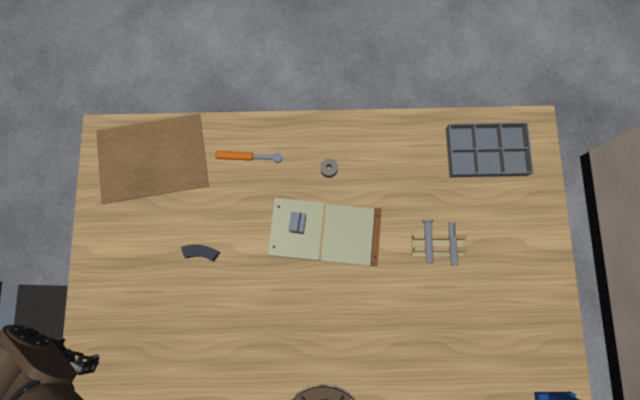

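View pics/side0.png

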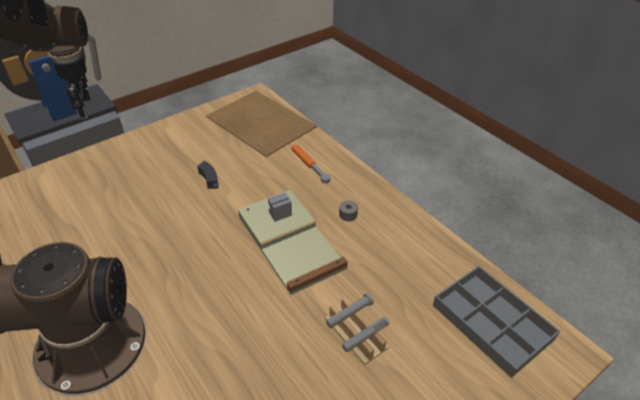

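The top view shows the ledge on the left (edge at about col 323), the V-block near (297,222), the batten at col 376, the rest with pins at (429,241) and (453,243). The side view agrees. Next I'll enlarge them.

```bash
cat > h.py <<'E'
import numpy as np, cv2
from scipy.spatial.transform import Rotation as R
from plant import arm
def cam(n):
    m=arm.camera_model(n); return m,R.from_rotvec(m["orientation"]).as_matrix()
def ray(n,u,v):
    m,Q=cam(n); d=Q@np.array([(u-m["cx"])/m["fx"],-(v-m["cy"])/m["fy"],-1]); return np.array(m["eye"]),d/np.linalg.norm(d)
def onz(n,u,v,z):
    e,d=ray(n,u,v); return e+d*(z-e[2])/d[2]
def proj(n,p):
    m,Q=cam(n); c=Q.T@(np.asarray(p)-m["eye"]); return np.array([m["cx"]+m["fx"]*c[0]/-c[2],m["cy"]-m["fy"]*c[1]/-c[2]])
def tri(ut,us):
    A=np.zeros((3,3));b=np.zeros(3)
    for n,u in(("top",ut),("side",us)):
        e,d=ray(n,*u);P=np.eye(3)-np.outer(d,d);A+=P;b+=P@e
    return np.linalg.solve(A,b)
def crop(im,x,y,w,h,s): return cv2.resize(im[y:y+h,x:x+w],None,fx=s,fy=s,interpolation=cv2.INTER_CUBIC)
def go(p,rz_dir=None):
    """shift to TCP target p in tool axes"""
    s=arm.state(); Q=R.from_rotvec(s["tool_rot"]).as_matrix(); return Q.T@(np.array(p)-s["position"]),Q
E
python3 - <<'E'
from h import *
t=cv2.imread("pics/top0.png");s=cv2.imread("pics/side0.png")
a=crop(t,262,190,116,84,5);b=crop(t,405,205,70,70,5)
c=crop(s,235,185,115,105,5)
d=crop(s,320,285,75,75,5)
cv2.imwrite("pics/a.png",cv2.vconcat([crop(t,262,190,120,80,6.5),]))
W=np.zeros((600,800,3),np.uint8)
x=crop(t,405,210,70,60,5);W[:300,:350]=x
x=crop(s,320,285,80,60,5);W[:300,360:760]=x
x=crop(s,235,190,115,75,4);W[300:600,:460]=x
x=crop(s,260,185,40,40,7);W[310:590,500:780]=x
cv2.imwrite("pics/b.png",W)
E
```

View pics/a.png

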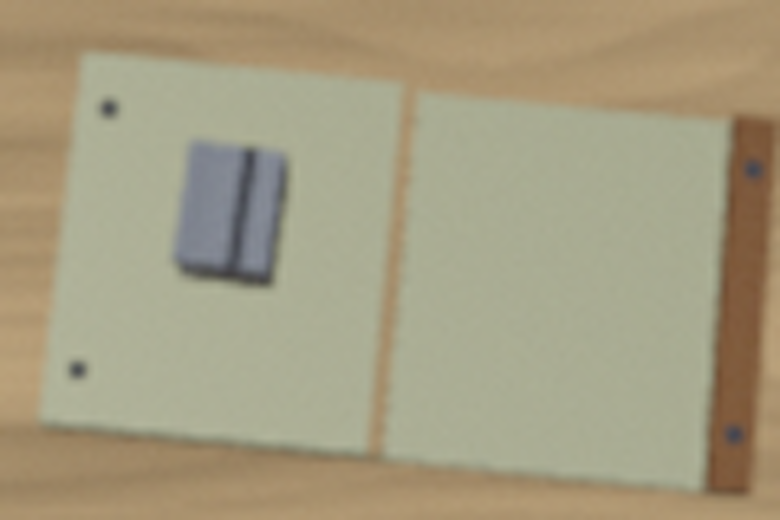

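View pics/b.png

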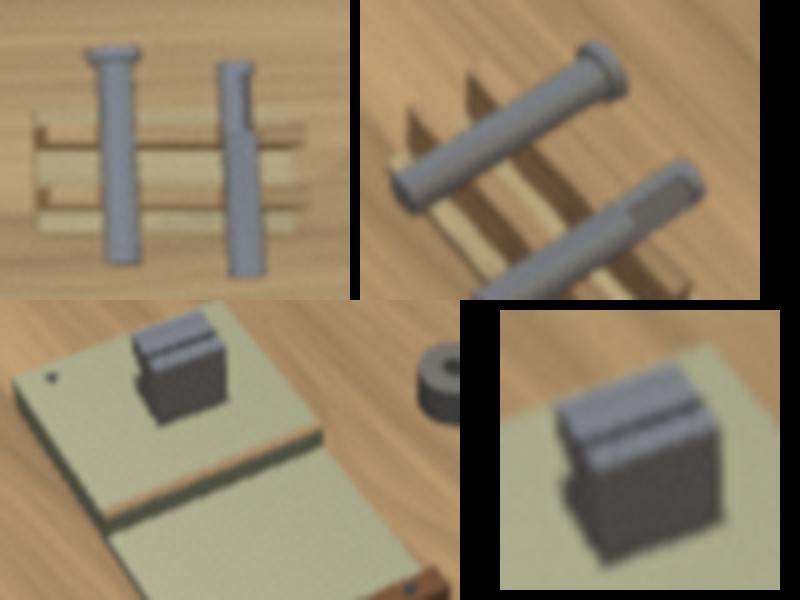

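```bash
python3 - <<'E'
from h import *
t=cv2.imread("pics/top0.png");s=cv2.imread("pics/side0.png")
hsv=cv2.cvtColor(t,cv2.COLOR_BGR2HSV)
def box(m,n,z,lab):
    cs=sorted(cv2.findContours(m,cv2.RETR_EXTERNAL,cv2.CHAIN_APPROX_NONE)[0],key=cv2.contourArea)[::-1]
    for c in cs[:2]:
        if cv2.contourArea(c)<30: continue
        r=cv2.minAreaRect(c); P=cv2.boxPoints(r); W=np.array([onz(n,*p,z) for p in P])
        print(lab,cv2.contourArea(c),np.round(P,1).tolist(),"\n",np.round(W[:,:2],4).tolist(),"len",np.round(np.linalg.norm(W-np.roll(W,1,0),axis=1),4),"ctr",np.round(W.mean(0),4))
print(hsv[250,290],hsv[250,350],hsv[222,295],hsv[240,375],hsv[240,429],hsv[260,400])
g=cv2.inRange(hsv,(30,20,80),(60,120,255));g[:,:262]=0;g[:,385:]=0;g[:195]=0;g[270:]=0
box(g,"top",.032,"green")
b=cv2.inRange(hsv,(95,30,30),(140,255,255))
v=b.copy();v[:,:282]=0;v[:,312:]=0;v[:205]=0;v[240:]=0;box(v,"top",.088,"vblock")
v=b.copy();v[:,:415]=0;v[:,441:]=0;v[:205]=0;v[272:]=0;box(v,"top",.0466,"plain")
v=b.copy();v[:,:442]=0;v[:,470:]=0;v[:205]=0;v[272:]=0;box(v,"top",.0466,"keeper")
br=cv2.inRange(hsv,(0,100,40),(14,255,160));br[:,:365]=0;br[:,390:]=0;br[:200]=0;br[272:]=0;box(br,"top",.032,"batten")
Q=R.from_rotvec(arm.state()["tool_rot"]).as_matrix();print(Q.round(3))
E
```

```text
[ 34  36 176] [ 34  37 172] [111  28 148] [ 13 133 128] [109  25 141] [ 18  93 167]
green 2667.0 [[268.3999938964844, 254.6999969482422], [274.1000061035156, 198.10000610351562], [322.79998779296875, 203.0], [317.1000061035156, 259.6000061035156]] 
 [[0.4883, 0.1505], [0.6562, 0.1346], [0.6389, -0.0103], [0.472, 0.009]] len [0.1424 0.1686 0.146  0.168 ] ctr [0.5638 0.071  0.032 ]
green 2556.5 [[321.1000061035156, 260.29998779296875], [326.1000061035156, 204.60000610351562], [374.0, 208.89999389648438], [368.8999938964844, 264.6000061035156]] 
 [[0.4699, -0.0023], [0.6339, -0.0201], [0.6183, -0.1615], [0.4552, -0.1403]] len [0.1388 0.165  0.1422 0.1645] ctr [ 0.5444 -0.0811  0.032 ]
batten 276.5 [[370.70001220703125, 264.79998779296875], [374.6000061035156, 207.8000030517578], [380.8999938964844, 208.3000030517578], [376.8999938964844, 265.29998779296875]] 
 [[0.4546, -0.1453], [0.6215, -0.1635], [0.6199, -0.1819], [0.453, -0.1632]] len [0.018  0.1679 0.0185 0.1679] ctr [ 0.5373 -0.1635  0.032 ]
[[-0.912  0.411 -0.   ]
 [ 0.411  0.912 -0.001]
 [ 0.    -0.001 -1.   ]]
```

```bash
cat >> h.py <<'E'
O=np.array([.5549,-.0098,0]); YB=-.113
B=R.from_euler("z",YB).as_matrix()
def tob(p): return B.T@(np.asarray(p)-O)
def tow(p): return B@np.asarray(p)+O
def box(m,n,z,win,lab):
    u0,v0,u1,v1=win; k=np.zeros_like(m);k[v0:v1,u0:u1]=m[v0:v1,u0:u1]
    c=max(cv2.findContours(k,cv2.RETR_EXTERNAL,cv2.CHAIN_APPROX_NONE)[0],key=cv2.contourArea)
    P=cv2.boxPoints(cv2.minAreaRect(c)); W=np.array([onz(n,*p,z) for p in P])
    print(lab,cv2.contourArea(c),np.round(P,1).tolist(),"\n",np.round(W[:,:2],4).tolist(),"len",np.round(np.linalg.norm(W-np.roll(W,1,0),axis=1),4),"ctr",np.round(W.mean(0),4),"brd",np.round(tob(W.mean(0)),4))
    return W
def steel(im):
    h=cv2.cvtColor(im,cv2.COLOR_BGR2HSV); return cv2.inRange(h,(90,10,30),(140,255,255))
E
python3 - <<'E'
from h import *
t=cv2.imread("pics/top0.png");s=cv2.imread("pics/side0.png")
m=steel(t)
box(m,"top",.088,(282,205,312,240),"vb")
box(m,"top",.0466,(415,205,441,272),"plain")
box(m,"top",.0466,(444,215,470,272),"keeper")
ms=steel(s)
for p in[(0,0,.032),(.085,.155,.032),(-.085,0,.032),(0,-.145,.012)]:print(p,proj("side",tow(p)).round(1),proj("top",tow(p)).round(1))
E
```

```text
vb 243.5 [[288.29998779296875, 230.0], [291.20001220703125, 211.3000030517578], [305.5, 213.5], [302.70001220703125, 232.1999969482422]] 
 [[0.5524, 0.0883], [0.6055, 0.08], [0.5984, 0.0393], [0.5455, 0.0479]] len [0.0409 0.0537 0.0413 0.0536] ctr [0.5755 0.0639 0.088 ] brd [0.0121 0.0755 0.088 ]
plain 130.0 [[425.0, 220.0], [430.0, 219.89999389648438], [431.0, 261.0], [426.0, 261.1000061035156]] 
 [[0.5804, -0.3064], [0.5806, -0.321], [0.4619, -0.3162], [0.4618, -0.3019]] len [0.1187 0.0146 0.1187 0.0143] ctr [ 0.5212 -0.3114  0.0466] brd [ 0.0005 -0.3035  0.0466]
keeper 128.5 [[449.5, 223.0], [454.0, 222.8000030517578], [456.5, 263.8999938964844], [452.0, 264.20001220703125]] 
 [[0.5704, -0.3769], [0.5709, -0.39], [0.4526, -0.388], [0.452, -0.3751]] len [0.1184 0.0131 0.1184 0.0129] ctr [ 0.5115 -0.3825  0.0466] brd [-0.0011 -0.3752  0.0466]
(0, 0, 0.032) [287.4 233.5] [323.1 231.1]
(0.085, 0.155, 0.032) [288.  190.1] [274.1 197.9]
(-0.085, 0, 0.032) [259.5 245.1] [320.3 260.1]
(0, -0.145, 0.012) [313.9 274.2] [371.8 236.6]
```

Units first: shifts go in units of 5 mm and turns go in units of 0.2 rad. So -0.2 m is -40, -0.16 m is -32, 0.62 rad is 3.1.

```bash
python3 drive.py '[[0, -8, 0, 0.625], [0, -16, 0, 1.25], [0, -24, 0, 1.875], [0, -32, 0, 2.5], [0, -40, 0, 3.1]]' 0.025; python3 - <<'E'
from h import *
d,Q=go(tow([.012,.133,.15]));print(d.round(4),np.degrees(np.arctan2(Q[1,1],Q[0,1])))
E
```

```text
time: 0.52
position: [0.1737, 0.3855, 0.2309]
tool_rot: [-1.574, -2.719, 0.001]
contact_force: [-0.1, 0.7, 0.3]
gripper_width: 0.0259
grip_force: 0.0
[-0.4325  0.2224  0.0809] 29.844759216056257
```

```bash
python3 drive.py '[[-7.2, 3.6, 1, 0.6], [-14.4, 7.2, 2, 1.2], [-21.6, 10.8, 3, 1.8], [-28.8, 14.4, 4, 2.4], [-36, 18, 5, 3]]' ; python3 - <<'E'
from h import *
d,Q=go(tow([.012,.133,.15]));print(d.round(4),np.degrees(np.arctan2(Q[1,1],Q[0,1])))
E
```

```text
time: 0.93
position: [0.3443, 0.2757, 0.2062]
tool_rot: [2.307, 2.132, 0.0]
contact_force: [0.6, 1.4, -0.7]
gripper_width: 0.0247
grip_force: 0.0
[-0.1355  0.2489  0.0562] -4.507918685260712
```

```bash
python3 drive.py '[[-3.6, 7.2, 1, 0.2], [-7.2, 14.4, 2, 0.2], [-10.8, 21.6, 4, 0.2], [-14.4, 28.8, 6, 0.2], [-18, 36, 8, 0.2]]' ; python3 drive.py '[[-4, 7, 2, 0], [-9, 13.6, 3.2, 0], [-9, 13.6, 3.2, 0]]'; python3 - <<'E'
from h import *
d,Q=go(tow([.012,.133,.037]));print(d.round(4),np.degrees(np.arctan2(Q[1,1],Q[0,1])))
E
```

```text
time: 1.35
position: [0.5175, 0.1727, 0.1657]
tool_rot: [-2.344, -2.092, 0.0]
contact_force: [0.8, 0.3, 0.1]
gripper_width: 0.0248
grip_force: 0.0
time: 1.6
position: [0.5825, 0.1174, 0.1484]
tool_rot: [2.347, 2.088, -0.001]
contact_force: [-0.4, -0.2, -0.9]
gripper_width: 0.0253
grip_force: 0.0
[ 0.0035 -0.0011  0.1114] -6.693138432785722
```

Scaled: 0.111 m is 22.2, 0.08 m is 16.

```bash
python3 drive.py '[[0, 0, 8, 0], [0.6, 0, 16, 0], [0.6, 0, 22.2, 0], [0.6, 0, 22.2, 0]]'; python3 drive.py '[[-2, 0, 0, 0], [-4, 0, 0, 0], [-6, 0, 0, 0], [-8, 0, 0, 0], [-10, 0, 0, 0]]';python3 drive.py '[[-1.6, 0, 0, 0], [-3.2, 0, 0, 0], [-4.8, 0, 0, 0]]';  python3 - <<'E'
from h import *
print(tob(arm.state()["position"]).round(4))
t=arm.read_camera("top");box(steel(t),"top",.088,(282,205,330,240),"vb")
s=arm.read_camera("side")
W=np.zeros((330,800,3),np.uint8);W[:330,:396]=crop(t,270,200,66,55,6);W[:330,404:734]=crop(s,240,185,66,66,5);cv2.imwrite("pics/p1.png",W)
E
```

```text
time: 1.93
position: [0.5768, 0.1245, 0.0344]
tool_rot: [-2.34, -2.089, 0.009]
contact_force: [-0.9, -0.3, -0.2]
gripper_width: 0.0251
grip_force: 0.0
time: 2.35
position: [0.5739, 0.0743, 0.0414]
tool_rot: [2.343, 2.091, 0.005]
contact_force: [1.1, 6.4, 1.7]
gripper_width: 0.0251
grip_force: 1.8
time: 2.6
position: [0.5712, 0.0505, 0.0414]
tool_rot: [2.343, 2.09, 0.004]
contact_force: [0.0, 5.9, 1.5]
gripper_width: 0.025
grip_force: 1.8
[0.0094 0.0617 0.0414]Traceback (most recent call last):
  File "<stdin>", line 3, in <module>
  File "h.py", line 27, in box
    c=max(cv2.findContours(k,cv2.RETR_EXTERNAL,cv2.CHAIN_APPROX_NONE)[0],key=cv2.contourArea)
ValueError: max() iterable argument is empty
```

Scaled: -0.022 m is -4.4, -0.018 m is -3.6.

```bash
python3 drive.py '[[-1.2, 0, 0, 0], [-2.4, 0, 0, 0], [-3.6, 0, 0, 0], [-4.4, 0, 0, 0]]'; python3 drive.py '[[-0.6, 0, 0, 0], [-1.2, 0, 0, 0]]';python3 drive.py '[[-0.6, 0, 0, 0]]';python3 drive.py '[[-0.6, 0, 0, 0]]'; python3 - <<'E'
from h import *
print(tob(arm.state()["position"]).round(4))
s=arm.read_camera("side")
cv2.imwrite("pics/p1.png",crop(s,235,185,90,90,6))
E
```

```text
time: 2.98
position: [0.5684, 0.0288, 0.0407]
tool_rot: [2.343, 2.091, 0.003]
contact_force: [1.0, 5.7, 1.1]
gripper_width: 0.0249
grip_force: 2.4
time: 3.15
position: [0.5677, 0.0233, 0.0403]
tool_rot: [2.343, 2.091, 0.002]
contact_force: [1.4, 5.7, 3.0]
gripper_width: 0.0249
grip_force: 3.3
time: 3.23
position: [0.5674, 0.0204, 0.0404]
tool_rot: [2.343, 2.091, 0.002]
contact_force: [-0.2, 7.2, 5.3]
gripper_width: 0.025
grip_force: 3.9
time: 3.32
position: [0.5672, 0.0176, 0.0405]
tool_rot: [2.343, 2.091, 0.003]
contact_force: [0.7, 8.5, 7.5]
gripper_width: 0.0247
grip_force: 4.7
[0.0092 0.0286 0.0405]
```

View pics/p1.png

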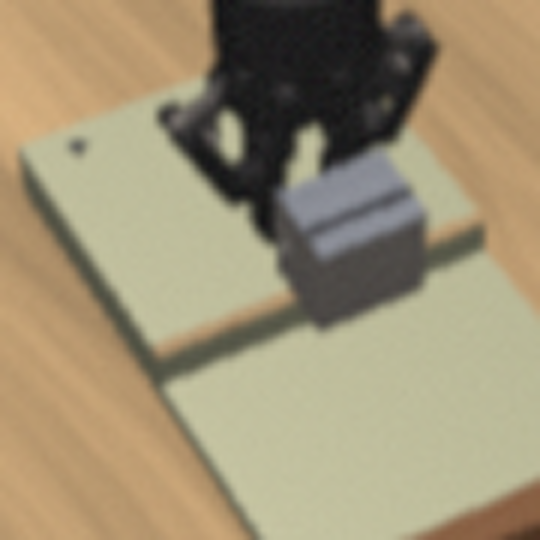

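The block overhangs the edge (front face near the side-crop col 370) and is starting to tip, with an upward force on the fingers. I'll push on.

```bash
for i in 1 2 3; do :; done; python3 drive.py '[[-0.8, 0, 0, 0], [-0.8, 0, 0, 0]]'; python3 drive.py '[[-0.8, 0, 0, 0], [-0.8, 0, 0, 0]]';python3 drive.py '[[-0.8, 0, 0, 0], [-0.8, 0, 0, 0]]'; python3 drive.py '[[0, 0, 0, 0], [0, 0, 0, 0], [0, 0, 0, 0]]'
```

```text
time: 3.53
position: [0.5663, 0.0127, 0.0398]
tool_rot: [2.343, 2.092, 0.0]
contact_force: [0.6, -0.7, 0.0]
gripper_width: 0.025
grip_force: 0.0
time: 3.7
position: [0.5656, 0.0088, 0.0393]
tool_rot: [-2.344, -2.092, 0.0]
contact_force: [1.6, -0.8, 0.2]
gripper_width: 0.0249
grip_force: 0.0
time: 3.87
position: [0.5652, 0.005, 0.0392]
tool_rot: [-2.344, -2.092, 0.0]
contact_force: [-0.2, -0.0, -0.4]
gripper_width: 0.0251
grip_force: 0.0
time: 4.12
position: [0.5653, 0.0057, 0.0393]
tool_rot: [-2.343, -2.092, -0.0]
contact_force: [0.4, -0.3, 0.0]
gripper_width: 0.0249
grip_force: 0.0
```

Scaled: 0.12 m is 24, -0.1 m is -20.

```bash
python3 drive.py '[[0, 0, -8, 0], [8, 0, -16, 0], [16, 0, -20, 0], [24, 0, -20, 0], [24, 0, -20, 0]]'; python3 - <<'E'
from h import *
print(tob(arm.state()["position"]).round(4))
s=arm.read_camera("side");t=arm.read_camera("top")
box(steel(t),"top",.054,(318,200,370,260),"vb")
W=np.zeros((540,800,3),np.uint8);W[:,:400]=crop(t,310,195,80,108,5);W[:,400:]=crop(s,245,205,80,108,5);cv2.imwrite("pics/p2.png",W)
E
```

```text
time: 4.53
position: [0.5796, 0.1289, 0.1415]
tool_rot: [2.34, 2.094, 0.006]
contact_force: [0.0, -0.1, -0.3]
gripper_width: 0.0245
grip_force: 0.0
[0.0089 0.1406 0.1415]
vb 73.5 [[342.3999938964844, 237.0], [343.8999938964844, 219.60000610351562], [349.1000061035156, 220.0], [347.6000061035156, 237.39999389648438]] 
 [[0.5341, -0.0649], [0.5846, -0.0704], [0.583, -0.0855], [0.5326, -0.0799]] len [0.015  0.0507 0.0151 0.0507] ctr [ 0.5586 -0.0752  0.054 ] brd [ 0.011  -0.0645  0.054 ]
```

View pics/p2.png

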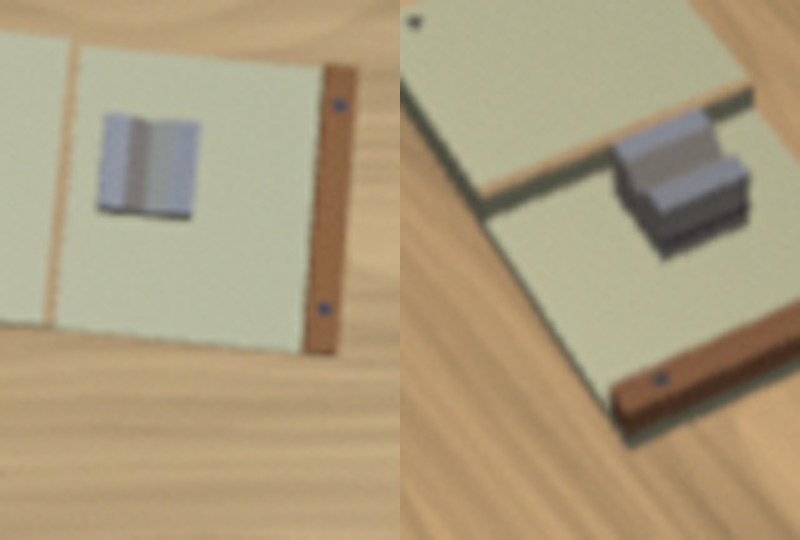

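```bash
python3 drive.py '[[-6, 0, 4, 0], [-12, 0, 8, 0], [-18, 0, 12, 0], [-24, 0, 17, 0], [-24, 0, 20.7, 0]]'; python3 drive.py '[[-1.6, 0.2, 0, 0], [-3.2, 0.2, 0, 0], [-4.8, 0.2, 0, 0], [-6.4, 0.2, 0, 0], [-8, 0.2, 0, 0]]'; python3 drive.py '[[-0.8, 0, 0, 0], [-1.6, 0, 0, 0], [-2.4, 0, 0, 0], [-3.2, 0, 0, 0], [-3.2, 0, 0, 0]]';python3 - <<'E'
from h import *
st=arm.state();print(tob(st["position"]).round(4))
s=arm.read_camera("side")
Q=R.from_rotvec(st["tool_rot"]).as_matrix();print(np.degrees(np.arctan2(Q[1,1],Q[0,1])))
print(tob(onz("top",339.8,228,.054)))
E
```

```text
time: 5.05
position: [0.5639, 0.0006, 0.0337]
tool_rot: [-2.346, -2.087, 0.003]
contact_force: [1.5, -0.2, -0.5]
gripper_width: 0.0249
grip_force: 0.0
time: 5.47
position: [0.5615, -0.0347, 0.0359]
tool_rot: [-2.343, -2.092, -0.0]
contact_force: [1.3, 3.9, -2.2]
gripper_width: 0.0252
grip_force: 2.2
time: 5.88
position: [0.56, -0.0507, 0.036]
tool_rot: [2.343, 2.092, 0.0]
contact_force: [-0.3, -0.2, -0.5]
gripper_width: 0.0249
grip_force: 0.0
[ 0.0097 -0.04    0.036 ]
-6.47395756036703
[ 0.01068448 -0.04731919  0.054     ]
```

Scaled: 0.014 m is 2.8, -0.01 m is -2.

```bash
python3 drive.py '[[0.8, 0, 0, 0], [0.8, 0, 2.8, 0], [0.8, 0, 2.8, 0], [-0.8, 0, 2.8, 0], [-2, 0, 2.8, 0]]'; python3 drive.py '[[-1, 0, 0, 0], [-2, 0, 0, 0], [-3, 0, 0, 0], [-4, 0, 0, 0], [-4.4, 0, 0, 0]]';python3 drive.py '[[-0.4, 0, 0, 0], [-0.8, 0, 0, 0], [-0.8, 0, 0, 0]]'
```

```text
time: 6.35
position: [0.5587, -0.06, 0.0219]
tool_rot: [-2.342, -2.093, 0.0]
contact_force: [0.8, 3.1, -2.4]
gripper_width: 0.025
grip_force: 1.8
time: 6.77
position: [0.5564, -0.0827, 0.022]
tool_rot: [2.344, 2.092, 0.0]
contact_force: [1.5, 5.3, -1.0]
gripper_width: 0.0248
grip_force: 2.5
time: 7.02
position: [0.556, -0.0863, 0.0219]
tool_rot: [2.343, 2.092, 0.0]
contact_force: [0.5, 0.4, -0.6]
gripper_width: 0.025
grip_force: 0.1
```

Scaled: -0.002 m is -0.4.

```bash
python3 drive.py '[[-0.4, 0, 0, 0], [-0.4, 0, 0, 0]]';python3 drive.py '[[-0.4, 0, 0, 0], [-0.4, 0, 0, 0]]';python3 -c "
from h import *
print(tob(arm.state()['position']))"
```

```text
time: 7.18
position: [0.5558, -0.088, 0.0219]
tool_rot: [2.343, 2.092, 0.0]
contact_force: [-0.7, 2.4, 1.3]
gripper_width: 0.0247
grip_force: 1.0
time: 7.35
position: [0.5557, -0.0896, 0.0219]
tool_rot: [2.344, 2.092, 0.001]
contact_force: [0.7, 6.3, 3.0]
gripper_width: 0.0247
grip_force: 3.2
[ 0.00978828 -0.07923926  0.02192635]
```

```bash
for k in 1; do :; done; python3 drive.py '[[-0.2, 0, 0, 0], [-0.2, 0, 0, 0]]';python3 drive.py '[[-0.2, 0, 0, 0], [-0.2, 0, 0, 0]]';python3 drive.py '[[-0.2, 0, 0, 0], [-0.2, 0, 0, 0]]'
```

```text
time: 7.52
position: [0.5557, -0.0897, 0.022]
tool_rot: [-2.343, -2.092, -0.002]
contact_force: [2.8, 14.9, 2.0]
gripper_width: 0.025
grip_force: 7.7
time: 7.68
position: [0.5557, -0.0897, 0.0221]
tool_rot: [-2.343, -2.092, -0.003]
contact_force: [4.8, 24.1, 2.9]
gripper_width: 0.0248
grip_force: 12.0
time: 7.85
position: [0.5556, -0.0898, 0.0221]
tool_rot: [-2.342, -2.091, -0.004]
contact_force: [6.4, 32.7, 3.6]
gripper_width: 0.025
grip_force: 16.3
```

Scaled: -0.1 m is -20, -0.08 m is -16.

```bash
python3 drive.py '[[0.8, 0, 0, 0], [2, 0, 0, 0], [2, 0, -8, 0], [2, 0, -16, 0], [2, 0, -20, 0]]'; python3 drive.py '[[-8, 0, 0, 0.625], [-16, 0, 0, 1.25], [-24, 0, 0, 1.875], [-32, 0, 0, 2.5], [-40, 0, 0, 3.1]]'; python3 - <<'E'
from h import *
a=onz("top",454.6,264.5,.0466);b=onz("top",452.4,223,.0466);print(a,b,(a+b)/2,np.linalg.norm(a-b),np.degrees(np.arctan2(*(b-a)[1::-1])))
d,Q=go([*((a+b)/2)[:2],.12]);print(d.round(4),np.degrees(np.arctan2(Q[1,1],Q[0,1])))
m=cv2.imread("pics/top0.png");g=m[225:265:4,444:464].mean(2).astype(int);print(g)
t=arm.read_camera("top");cv2.imwrite("pics/t3.png",t)
E
```

```text
time: 8.27
position: [0.5572, -0.0833, 0.1253]
tool_rot: [2.341, 2.09, 0.003]
contact_force: [-0.1, 0.0, 0.3]
gripper_width: 0.025
grip_force: 0.0
time: 8.68
position: [0.5332, -0.2838, 0.122]
tool_rot: [2.873, 1.269, -0.0]
contact_force: [0.6, -0.6, -0.2]
gripper_width: 0.0252
grip_force: 0.0
[ 0.4509908  -0.38255225  0.0466    ] [ 0.57031135 -0.38517874  0.0466    ] [ 0.51065108 -0.38386549  0.0466    ] 0.11934944581743817 -1.2609932211585697
[-0.0891  0.0508  0.0021] -42.35615574143641
[[139 138 138 131 118 120 132 133 125 106  94 118 137 139 141 138 140 138
  139 140]
 [142 144 145 143 124 116 127 132 132 112  96 122 140 140 140 139 140 139
  141 141]
 [151 154 154 154 135 118 128 132 132 114  96 122 147 152 151 152 153 152
  149 147]
 [135 137 137 133 114 101 112 123 125 127 127 123 116 121 126 129 129 129
  129 130]
 [160 160 158 159 149 121 111 123 129 125 127 126 128 145 158 158 159 157
  155 145]
 [156 155 156 156 154 132 109 123 126 126 128 126 123 142 156 155 156 156
  155 150]
 [136 136 137 137 128 108 105 120 127 127 128 127 122 121 128 128 129 130
  129 130]
 [143 143 143 145 144 130 114 120 125 130 129 127 119 118 135 144 145 145
  145 141]
 [127 128 125 125 125 115 110 119 126 130 130 129 124 112 115 124 123 125
  127 125]
 [137 135 137 136 137 134 120 116 127 131 132 129 125 116 125 137 136 138
  136 136]]
```

```bash
python3 drive.py '[[-4, 2.4, 0, 0.6], [-8, 4.8, 0, 1.2], [-12, 7.2, 0, 1.8], [-16, 9.2, 0, 2.4], [-17.8, 10.2, 0, 3]]' 0.05; python3 drive.py '[[0, 0, 0, 0.6], [0, 0, 0, 1.275], [0, 0, 0, 1.275]]'; python3 - <<'E'
from h import *
d,Q=go([.511,-.3838,.0442]);print(d.round(4),np.degrees(np.arctan2(Q[1,1],Q[0,1])),arm.state()["qpos"].round(2))
E
```

```text
time: 9.15
position: [0.5112, -0.3846, 0.1217]
tool_rot: [3.12, 0.361, -0.0]
contact_force: [-0.5, 0.4, -0.1]
gripper_width: 0.0502
grip_force: 0.0
time: 9.4
position: [0.5118, -0.3824, 0.1217]
tool_rot: [3.141, -0.037, -0.0]
contact_force: [-0.1, -0.4, -0.4]
gripper_width: 0.0499
grip_force: 0.0
[-0.0007  0.0014  0.0775] -91.35680404395353 [-0.74  0.63  1.63 -0.    0.88  0.85]
```

Scaled: 0.0775 m is 15.5, 0.06 m is 12.

```bash
python3 drive.py '[[0, 0.28, 6, 0], [0, 0.28, 12, 0], [0, 0.28, 15.5, 0], [0, 0.28, 15.5, 0], [0, 0.28, 15.5, 0]]'; python3 drive.py '[[0, 0, 0, 0], [0, 0, 0, 0], [0, 0, 0, 0], [0, 0, 0, 0], [0, 0, 0, 0]]' 0.005;python3 drive.py '[[0, 0, 0, 0], [0, 0, 0, 0]]'; python3 drive.py '[[0, 0, -2, 0], [0, 0, -4, 0], [0, 0, -6, 0], [0, 0, -6, 0]]'; python3 - <<'E'
from h import *
s=arm.read_camera("side")
cv2.imwrite("pics/p3.png",crop(s,310,245,110,110,5))
E
```

```text
time: 9.82
position: [0.512, -0.3832, 0.0438]
tool_rot: [-3.141, 0.022, 0.002]
contact_force: [-1.0, -0.0, 0.7]
gripper_width: 0.0497
grip_force: 0.0
time: 10.23
position: [0.5123, -0.3834, 0.0456]
tool_rot: [3.141, -0.026, 0.002]
contact_force: [-0.3, 1.6, 6.1]
gripper_width: 0.0191
grip_force: 58.6
time: 10.4
position: [0.5123, -0.3834, 0.0456]
tool_rot: [3.141, -0.026, 0.002]
contact_force: [-1.3, 1.9, 6.6]
gripper_width: 0.019
grip_force: 58.6
time: 10.73
position: [0.5128, -0.384, 0.077]
tool_rot: [3.139, -0.027, 0.004]
contact_force: [0.2, -0.1, -2.5]
gripper_width: 0.0189
grip_force: 59.3
```

View pics/p3.png

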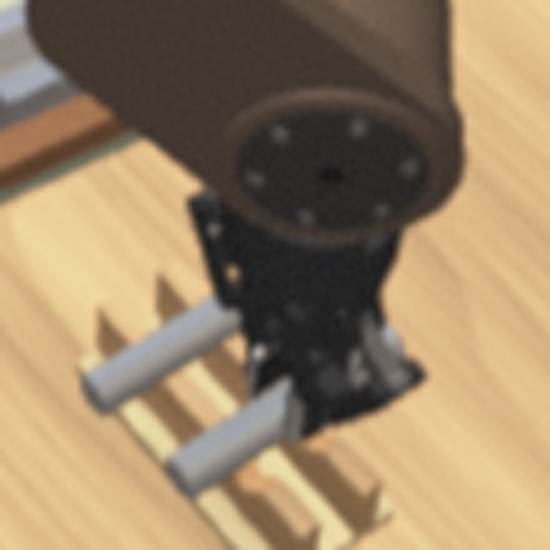

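Units first: shifts go in units of 5 mm and turns go in units of 0.2 rad. So -0.05 m is -10, -0.04 m is -8.

```bash
python3 drive.py '[[0, 0, -2, 0], [0, 0, -4, 0], [0, -2, -6, 0], [0, -5, -8, 0], [0, -10, -10, 0]]'; python3 - <<'E'
from h import *
d,Q=go(tow([0,.065,.1]));print(d.round(4),np.degrees(np.arctan2(Q[1,1],Q[0,1])),arm.state()["gripper_width"])
E
```

```text
time: 11.2
position: [0.5128, -0.3331, 0.1253]
tool_rot: [3.141, -0.029, 0.001]
contact_force: [0.1, 1.0, -2.9]
gripper_width: 0.0187
grip_force: 59.4
[ 0.0422 -0.3887  0.0252] -91.06913297076458 0.018724214392994643
```

Scaled: -0.15 m is -30, -0.12 m is -24, 0.09 rad is 0.45.

```bash
python3 drive.py '[[0.6, -6, 0, 0.1], [1.2, -12, 0, 0.2], [2, -18, 0, 0.3], [2.8, -24, 0, 0.4], [3.6, -30, 0, 0.45]]'; python3 drive.py '[[0.8, -6, 0, 0], [1.6, -12, 0, 0], [2.4, -18, 0, 0], [3.2, -24, 0, 0], [4, -30, 0, 0]]'; python3 drive.py '[[0, -6, 2, 0], [0, -12, 5, 0], [0.8, -17.6, 5, 0], [0.8, -17.6, 5, 0]]';  python3 - <<'E'
from h import *
d,Q=go(tow([0,.065,.1]));st=arm.state();print(d.round(4),np.degrees(np.arctan2(Q[1,1],Q[0,1])),st["gripper_width"],tob(st["position"]),st["contact_force"])
s=arm.read_camera("side");t=arm.read_camera("top")
W=np.zeros((400,800,3),np.uint8);W[:,:400]=crop(t,265,190,80,80,5);W[:,400:]=crop(s,225,170,80,80,5);cv2.imwrite("pics/p4.png",W)
E
```

```text
time: 11.62
position: [0.5332, -0.181, 0.1252]
tool_rot: [-3.137, 0.169, -0.001]
contact_force: [-0.3, 0.2, -3.8]
gripper_width: 0.019
grip_force: 59.4
time: 12.03
position: [0.5689, -0.034, 0.1252]
tool_rot: [-3.137, 0.167, -0.001]
contact_force: [0.4, -0.4, -3.7]
gripper_width: 0.0191
grip_force: 59.4
time: 12.37
position: [0.5823, 0.0556, 0.0995]
tool_rot: [-3.137, 0.162, 0.0]
contact_force: [0.8, 0.4, -3.2]
gripper_width: 0.0191
grip_force: 59.5
[-0.0199  0.0029 -0.0005] -95.9244782888554 0.01914572405421586 [0.01987927 0.06810085 0.09949221] [ 0.81374872  0.3638512  -3.23720848]
```

View pics/p4.png

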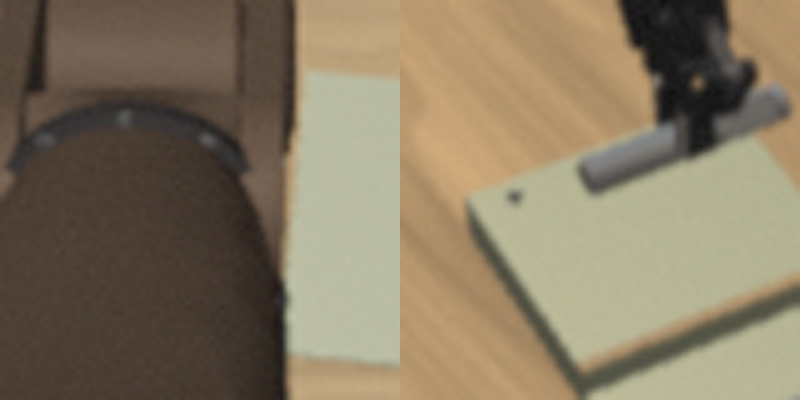

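Scaled: 0.05 m is 10, -0.02 m is -4.

```bash
python3 drive.py '[[-4, 0, 4, 0], [-4, 0, 9, 0], [-4, 0, 10, 0], [-4, 0, 10.6, 0], [-4, 0, 10.6, 0]]';python3 drive.py '[[0, 0, 0.2, 0], [0, 0, 0.4, 0], [0, 0, 0.4, 0]]';python3 drive.py '[[0, 0, 0.2, 0], [0, 0, 0.2, 0]]';python3 drive.py '[[0, 0, 0.2, 0], [0, 0, 0.2, 0]]';python3 drive.py '[[0, 0, 0.2, 0], [0, 0, 0.2, 0]]'
```

```text
time: 12.88
position: [0.5633, 0.0521, 0.0467]
tool_rot: [-3.137, 0.169, -0.001]
contact_force: [-0.3, -0.3, -2.3]
gripper_width: 0.0192
grip_force: 59.4
time: 13.13
position: [0.5634, 0.0524, 0.045]
tool_rot: [-3.137, 0.169, -0.002]
contact_force: [-0.0, 0.0, -2.9]
gripper_width: 0.019
grip_force: 59.4
time: 13.3
position: [0.5631, 0.0525, 0.0435]
tool_rot: [-3.137, 0.168, -0.001]
contact_force: [-0.1, 0.2, -2.5]
gripper_width: 0.019
grip_force: 59.4
time: 13.47
position: [0.563, 0.0525, 0.0423]
tool_rot: [-3.137, 0.168, -0.0]
contact_force: [-0.6, 0.0, -1.8]
gripper_width: 0.0192
grip_force: 59.4
time: 13.63
position: [0.563, 0.0526, 0.0421]
tool_rot: [-3.137, 0.168, -0.001]
contact_force: [-3.2, -0.2, 8.1]
gripper_width: 0.019
grip_force: 60.8
```

Scaled: -0.0005 m is -0.1.

```bash
python3 drive.py '[[0, 0, -0.1, 0], [0, 0, -0.1, 0], [0, 0, -0.1, 0]]' 0.032; python3 drive.py '[[0, 0, 0.4, 0], [0, 0, 1, 0], [0, 0, 1, 0]]';python3 drive.py '[[0, -0.3, 0, 0], [0, -0.6, 0, 0], [0, -0.9, 0, 0], [0, -1.2, 0, 0], [0, -1.5, 0, 0]]';python3 drive.py '[[0, -0.3, 0, 0], [0, -0.6, 0, 0], [0, -0.6, 0, 0]]';python3 drive.py '[[0, 0, 0, 0], [0, 0, 0, 0], [0, 0, 0, 0], [0, 0, 0, 0]]' 0.005; python3 - <<'E'
from h import *
s=arm.read_camera("side")
cv2.imwrite("pics/s5.png",s);c=crop(s,250,170,50,60,8)
cv2.imwrite("pics/p5.png",c)
E
```

```text
time: 13.88
position: [0.5631, 0.0525, 0.0419]
tool_rot: [-3.137, 0.168, -0.001]
contact_force: [0.5, -0.1, 0.9]
gripper_width: 0.0321
grip_force: 0.0
time: 14.13
position: [0.5627, 0.0525, 0.0361]
tool_rot: [-3.137, 0.168, 0.001]
contact_force: [-0.3, 0.5, 0.3]
gripper_width: 0.0321
grip_force: 0.0
time: 14.55
position: [0.5638, 0.0602, 0.0368]
tool_rot: [-3.137, 0.168, -0.0]
contact_force: [0.1, -0.1, -0.4]
gripper_width: 0.0319
grip_force: 0.0
time: 14.8
position: [0.5641, 0.0633, 0.0368]
tool_rot: [-3.137, 0.168, -0.0]
contact_force: [0.3, -0.5, 0.3]
gripper_width: 0.0324
grip_force: 0.0
time: 15.13
position: [0.5642, 0.063, 0.0371]
tool_rot: [-3.137, 0.168, -0.001]
contact_force: [-0.8, 0.9, 5.0]
gripper_width: 0.0199
grip_force: 58.6
```

View pics/p5.png

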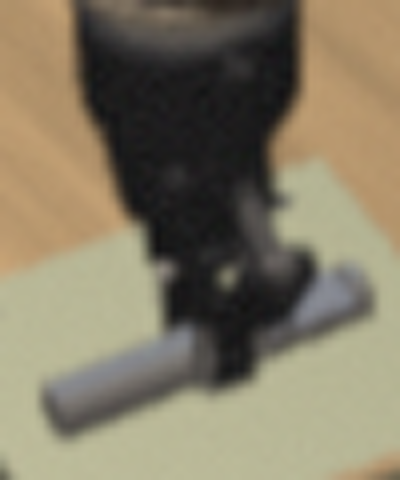

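```bash
python3 drive.py '[[0, 0, 0, 0], [0, 0, 0, 0], [0, 0, -0.4, 0], [0, 0, -0.8, 0], [0, 0, -0.8, 0]]' 0.030; python3 drive.py '[[0, 0, 0, 0], [0, 0, 0, 0], [0, 0, 0, 0], [0, 0, 0, 0], [0, 0, 0, 0]]' 0.005; python3 - <<'E'
from h import *
st=arm.state();c=tob(st["position"]);print("tcp brd",c.round(4))
for dx in(-.062,.062):print("pred end",proj("side",tow([c[0]+dx,c[1],.043])).round(1))
e=[tob(onz("side",*p,.043)).round(4) for p in((256.8,221.2),(294.2,206.0))];print(e)
t=cv2.imread("pics/t3.png");m=t.mean(2).astype(int)
g=cv2.cvtColor(t,cv2.COLOR_BGR2HSV)
print(m[214:246:1,352:374:3]); print([proj("top",tow([.0107+a,-.117+b,.054])).round(1).tolist() for a in(-.027,.027) for b in(-.028,.028)])
st=cv2.cvtColor(cv2.imread("pics/top0.png"),cv2.COLOR_BGR2HSV)
k=cv2.inRange(g,(95,12,60),(130,80,220));box(k,"top",.054,(345,205,380,252),"vb")
E
```

```text
time: 15.6
position: [0.5642, 0.0629, 0.0411]
tool_rot: [-3.137, 0.168, -0.001]
contact_force: [0.2, 0.2, -0.2]
gripper_width: 0.0302
grip_force: 0.0
time: 16.02
position: [0.5642, 0.063, 0.0413]
tool_rot: [-3.137, 0.168, -0.001]
contact_force: [-1.3, -0.3, 5.1]
gripper_width: 0.0194
grip_force: 58.5
tcp brd [0.001  0.0734 0.0413]
pred end [255.5 222.1]
pred end [294.6 206.5]
[array([-0.0563,  0.0746,  0.043 ]), array([0.0631, 0.0756, 0.043 ])]
[[179 178 179 179 177 179 179 158]
 [179 178 177 178 178 179 177 154]
 [179 179 179 178 178 178 177 148]
 [179 178 179 178 180 178 177 150]
 [178 178 179 178 178 179 178 151]
 [179 167 170 168 177 177 178 150]
 [178 147 156 146 165 171 169 147]
 [179 134 155 126 143 155 155 149]
 [179 134 155 124 132 148 149 152]
 [179 134 155 124 135 146 149 152]
 [180 134 154 124 134 146 150 151]
 [180 139 154 123 136 147 150 152]
 [179 140 155 123 135 147 150 152]
 [180 145 156 123 138 147 149 151]
 [179 145 156 122 139 149 149 149]
 [178 147 156 123 139 148 149 147]
 [179 148 155 123 140 148 149 147]
 [177 150 156 119 140 147 149 144]
 [178 151 155 122 142
[... 155 characters left out ...]
[168 138 148 122 145 147 149 138]
 [165 107 115 111 135 138 147 136]
 [174 134 108 102 106 109 117 121]
 [179 170 160 154 136 124 103 105]
 [180 180 180 181 170 166 156 103]
 [179 180 179 179 179 179 179 104]
 [180 179 180 179 179 179 179 103]
 [180 179 179 180 179 179 179 106]
 [179 180 178 179 180 178 180 104]]
[[372.9, 240.5], [353.4, 238.7], [374.3, 222.0], [355.0, 220.2]]
vb 77.0 [[353.5, 237.8000030517578], [355.0, 219.6999969482422], [360.20001220703125, 220.10000610351562], [358.70001220703125, 238.1999969482422]] 
 [[0.5312, -0.0967], [0.5837, -0.1027], [0.5822, -0.1178], [0.5297, -0.1116]] len [0.015  0.0529 0.0151 0.0529] ctr [ 0.5567 -0.1072  0.054 ] brd [ 0.0128 -0.0966  0.054 ]
```

Scaled: -0.06 m is -12, -0.055 m is -11.

```bash
python3 drive.py '[[0, 0, -3, 0], [0, 0, -7, 0], [0, 2, -11, 0], [0, 5, -12, 0], [0, 10, -12, 0]]'; python3 drive.py '[[0.6, 6, 0, 0], [1.2, 12, 0, 0], [1.8, 18, 0, 0], [2.2, 23, 0, 0], [2.2, 28, 0, 0]]'; python3 drive.py '[[0, 0, 0, 0], [0, 0, 0, 0]]'; python3 - <<'E'
from h import *
d,Q=go(tow([.012,-.1175,.06]));st=arm.state();print(d.round(4),np.degrees(np.arctan2(Q[1,1],Q[0,1])))
t=arm.read_camera("top");s=arm.read_camera("side");cv2.imwrite("pics/t6.png",t);cv2.imwrite("pics/s6.png",s)
E
```

```text
time: 16.43
position: [0.5592, 0.014, 0.1023]
tool_rot: [-3.137, 0.165, -0.004]
contact_force: [0.4, 0.5, -3.1]
gripper_width: 0.019
grip_force: 59.5
time: 16.85
position: [0.5545, -0.1286, 0.1005]
tool_rot: [-3.137, 0.169, 0.001]
contact_force: [-0.4, -0.8, -3.5]
gripper_width: 0.0192
grip_force: 59.5
time: 17.02
position: [0.5543, -0.1281, 0.1004]
tool_rot: [-3.137, 0.172, 0.001]
contact_force: [0.1, 1.4, -3.0]
gripper_width: 0.0195
grip_force: 59.6
[-0.0007 -0.0001  0.0404] -96.27421927626062
```

Scaled: 0.0405 m is 8.1, 0.038 m is 7.6.

```bash
python3 drive.py '[[-0.1, 0, 3, 0], [-0.1, 0, 6, 0], [-0.1, 0, 7.6, 0], [-0.1, 0, 8.1, 0], [-0.1, 0, 8.1, 0]]'; python3 drive.py '[[0, 0, 0.3, 0], [0, 0, 0.6, 0], [0, 0, 0.6, 0]]'; python3 drive.py '[[0, 0, 0.2, 0], [0, 0, 0.2, 0]]'; python3 drive.py '[[0, 0, 0.2, 0], [0, 0, 0.2, 0]]'
```

```text
time: 17.53
position: [0.5541, -0.1263, 0.0598]
tool_rot: [-3.137, 0.167, 0.002]
contact_force: [0.1, -0.3, -2.6]
gripper_width: 0.0189
grip_force: 59.6
time: 17.78
position: [0.5544, -0.127, 0.0576]
tool_rot: [3.137, -0.168, 0.001]
contact_force: [-0.4, 0.4, -3.0]
gripper_width: 0.0192
grip_force: 59.6
time: 17.95
position: [0.5543, -0.1272, 0.0565]
tool_rot: [3.137, -0.168, 0.001]
contact_force: [-0.2, -0.2, -1.8]
gripper_width: 0.0191
grip_force: 59.6
time: 18.12
position: [0.5545, -0.1275, 0.056]
tool_rot: [3.137, -0.168, 0.002]
contact_force: [-2.0, -1.9, 4.8]
gripper_width: 0.0194
grip_force: 60.3
```

Scaled: 0.001 m is 0.2, 0.0005 m is 0.1.

```bash
python3 drive.py '[[0, 0.2, 0, 0], [0, 0.2, 0.1, 0], [0, 0.2, 0.1, 0]]'; python3 drive.py '[[0, 0.2, 0, 0], [0, 0.2, 0.1, 0], [0, 0.2, 0.1, 0]]'
```

```text
time: 18.37
position: [0.5542, -0.1284, 0.0551]
tool_rot: [3.137, -0.168, 0.001]
contact_force: [-0.4, -2.4, 3.3]
gripper_width: 0.0194
grip_force: 60.2
time: 18.62
position: [0.5542, -0.1288, 0.0548]
tool_rot: [-3.137, 0.169, -0.001]
contact_force: [-0.9, 2.7, 8.9]
gripper_width: 0.0191
grip_force: 60.7
```

Scaled: -0.08 m is -16, -0.14 m is -28.

```bash
python3 drive.py '[[0, 0, 0, 0], [0, 0, 0, 0], [0, 0, 0, 0]]' 0.035; python3 drive.py '[[0, 0, -4, 0], [0, 0, -10, 0], [0, -6, -14, 0], [0, -14, -14, 0], [0, -22, -14, 0]]' 0.045;python3 drive.py '[[0, -8, 0, 0], [0, -16, 0, 0], [0, -24, 0, 0], [0, -28, 0, 0], [0, -28, 0, 0]]';  python3 - <<'E'
from h import *
t=arm.read_camera("top");s=arm.read_camera("side");cv2.imwrite("pics/t7.png",t);cv2.imwrite("pics/s7.png",s)
C=[.012,-.117]
f=lambda n,x,y,z:proj(n,tow([x,y,z])).round(1)
print("pin ends top",f("top",.012-.062,-.117,.0566),f("top",.012+.062,-.117,.0566),"side",f("side",.012-.062,-.117,.0566),f("side",.012+.062,-.117,.0566))
g=t.mean(2).astype(int);print(g[206:262:2,354:374])
print(s.mean(2).astype(int)[234:262,304:336:1])
E
```

```text
time: 18.87
position: [0.5539, -0.129, 0.0541]
tool_rot: [-3.137, 0.168, 0.0]
contact_force: [0.4, -0.5, 0.0]
gripper_width: 0.0349
grip_force: 0.0
time: 19.28
position: [0.5662, -0.0192, 0.1256]
tool_rot: [3.137, -0.172, 0.004]
contact_force: [0.2, 0.8, -1.6]
gripper_width: 0.0446
grip_force: 0.0
time: 19.7
position: [0.5807, 0.1234, 0.1241]
tool_rot: [-3.137, 0.162, -0.0]
contact_force: [0.6, -0.6, 0.2]
gripper_width: 0.0448
grip_force: 0.0
pin ends top [362.3 251.2] [365.7 208.6] side [291.4 263.5] [332.9 245.1]
[[159 156 154 152 152 151 151 148 150 150 149 149 150 149 150 151 151 153
  152 151]
 [174 174 175 176 175 173 174 173 161 158 157 156 156 157 162 164 165 163
  162 161]
 [175 175 176 174 175 174 174 166 147 139 143 146 146 142 129 143 167 175
  176 164]
 [175 177 176 175 175 175 176 163 147 137 141 142 139 138 133 142 164 175
  175 163]
 [175 175 174 175 175 175 174 163 143 145 147 148 148 145 142 158 174 174
  174 154]
 [176 175 174 175 176 176 175 157 138 144 146 149 148 146 144 160 174 175
  174 146]
 [175 174 174 175 176 177 173 155 141 147 148 148 147 146 144 162 174
[... 4826 characters left out ...]
5 142 154 164 165 164 165 164 165]
 [122 117 111 107 101  96  89  84  80  81  84  92 100 115 123 128 131 131
  133 132 134 132 131 126 122 139 161 165 165 165 165 165]
 [111 105  98  94  86  84  77  80  83  96 111 120 124 128 131 132 131 132
  133 132 133 125 116 101  98 128 158 165 165 165 163 160]
 [ 97  92  86  83  80  77  83  95 111 120 130 131 131 132 133 135 134 131
  128 118 113 103  89  79  88 126 159 166 164 162 156 143]
 [ 85  81  76  77  86  98 111 120 128 132 134 132 133 133 133 131 127 118
  109  94  85  77  74  72  85 127 159 163 154 143 135 116]
 [ 75  71  67  73  93 117 128 130 133 133 132 133 134 131 127 115 103  92
   84  78  73  74  74  72  85 123 150 142 126 113 106  95]]
```

```bash
python3 drive.py '[[0, 8, 0, 0], [0, 16, 0, 0], [0, 24, 0, 0], [0, 32, 0, 0], [0, 40, 0, 0]]' 0; python3 - <<'E'
from h import *
c=tob([.5542,-.1289,.0548]);print(c)
d,Q=go(tow([.045,c[1],.072]));print(d.round(4),np.degrees(np.arctan2(Q[1,1],Q[0,1])))
E
```

```text
time: 20.22
position: [0.5583, -0.0825, 0.1243]
tool_rot: [3.137, -0.17, -0.0]
contact_force: [1.2, -0.2, -0.3]
gripper_width: -0.0001
grip_force: 0.0
[ 0.01273414 -0.11841935  0.0548    ]
[0.0332 0.0467 0.0523] -96.22117425742597
```

```bash
python3 drive.py '[[3, 4, 2, 0], [6.6, 9.2, 4, 0], [6.6, 9.2, 7, 0], [6.6, 9.2, 10, 0], [6.6, 9.2, 10.4, 0]]'; python3 drive.py '[[0, 0, 0.6, 0], [0, 0, 1.2, 0], [0, 0, 1.2, 0]]'; python3 drive.py '[[0, 0, 0.2, 0], [0, 0, 0.3, 0], [0, 0, 0.3, 0]]'; python3 -c "
from h import *
print(tob(arm.state()['position']))"
```

```text
time: 20.63
position: [0.5855, -0.1303, 0.0699]
tool_rot: [-3.136, 0.173, 0.006]
contact_force: [-0.7, 0.5, -0.2]
gripper_width: -0.0002
grip_force: 0.0
time: 20.88
position: [0.5871, -0.1288, 0.0665]
tool_rot: [3.137, -0.168, 0.0]
contact_force: [-1.0, 0.4, 0.5]
gripper_width: 0.0002
grip_force: 0.0
time: 21.13
position: [0.5873, -0.1285, 0.0652]
tool_rot: [3.137, -0.168, 0.001]
contact_force: [-0.1, 0.1, 0.5]
gripper_width: -0.0002
grip_force: 0.0
[ 0.04562078 -0.11424181  0.06518879]
```

Scaled: 0.004 m is 0.8, 0.0005 m is 0.1.

```bash
python3 drive.py '[[0, 0.8, 0, 0], [0, 0.8, 0.1, 0]]'; python3 drive.py '[[0, 0, 0.1, 0], [0, 0, 0.1, 0]]';python3 drive.py '[[0, 0, 0.1, 0], [0, 0, 0.1, 0]]';python3 drive.py '[[0, 0, 0.1, 0], [0, 0, 0.1, 0]]';python3 drive.py '[[0, 0, 0.1, 0], [0, 0, 0.1, 0]]'
```

```text
time: 21.3
position: [0.5869, -0.133, 0.0646]
tool_rot: [3.137, -0.168, 0.001]
contact_force: [0.8, -0.7, -0.5]
gripper_width: 0.0001
grip_force: 0.0
time: 21.47
position: [0.5868, -0.1326, 0.0637]
tool_rot: [-3.137, 0.169, -0.0]
contact_force: [-0.5, -0.0, 0.5]
gripper_width: -0.0001
grip_force: 0.0
time: 21.63
position: [0.5868, -0.1325, 0.0632]
tool_rot: [-3.137, 0.168, 0.0]
contact_force: [-0.1, -0.6, 0.0]
gripper_width: 0.0003
grip_force: 0.0
time: 21.8
position: [0.5868, -0.1325, 0.0629]
tool_rot: [-3.137, 0.168, -0.0]
contact_force: [-1.5, 0.5, 2.4]
gripper_width: 0.0001
grip_force: 1.2
time: 21.97
position: [0.5869, -0.1325, 0.0627]
tool_rot: [-3.137, 0.168, -0.001]
contact_force: [-1.2, 0.8, 5.9]
gripper_width: -0.0002
grip_force: 2.8
```

```bash
python3 drive.py '[[0, 0, 0.2, 0], [0, 0, 0.2, 0]]';python3 drive.py '[[0, 0, 0.2, 0], [0, 0, 0.2, 0], [0, 0, 0.2, 0]]'; python3 drive.py '[[0, 0, -0.4, 0], [0, 0, -1.2, 0], [0, 0, -6, 0], [0, 0, -14, 0], [0, -4, -18, 0]]'; python3 drive.py '[[0, -8, 0, 0], [0, -16, 0, 0], [0, -24, 0, 0], [0, -32, 0, 0], [0, -40, 0, 0]]';python3 drive.py '[[0, -6, 0, 0], [0, -6, 0, 0]]'; python3 - <<'E'
from h import *
t=arm.read_camera("top");s=arm.read_camera("side")
print(tob(arm.state()["position"]))
W=np.zeros((560,800,3),np.uint8);W[:,:240]=crop(t,346,200,30,70,8);W[:,250:770]=crop(s,275,225,65,70,8);cv2.imwrite("pics/p8.png",W)
E
```

```text
time: 22.13
position: [0.5872, -0.1325, 0.0623]
tool_rot: [3.137, -0.168, 0.002]
contact_force: [-2.3, 1.3, 13.5]
gripper_width: -0.0001
grip_force: 6.1
time: 22.38
position: [0.5875, -0.1326, 0.0621]
tool_rot: [3.137, -0.168, 0.004]
contact_force: [-2.2, 2.7, 18.1]
gripper_width: -0.0
grip_force: 9.2
time: 22.8
position: [0.5896, -0.1149, 0.1534]
tool_rot: [3.136, -0.172, 0.004]
contact_force: [0.7, -0.4, 1.1]
gripper_width: -0.0002
grip_force: 0.0
time: 23.22
position: [0.6102, 0.088, 0.1504]
tool_rot: [-3.137, 0.169, -0.0]
contact_force: [0.8, -0.1, -0.5]
gripper_width: 0.0003
grip_force: 0.0
time: 23.38
position: [0.6135, 0.121, 0.1502]
tool_rot: [-3.137, 0.162, -0.0]
contact_force: [-1.1, 0.7, 0.1]
gripper_width: -0.0002
grip_force: 0.0
[0.04370384 0.13260541 0.15005212]
```

View pics/p8.png

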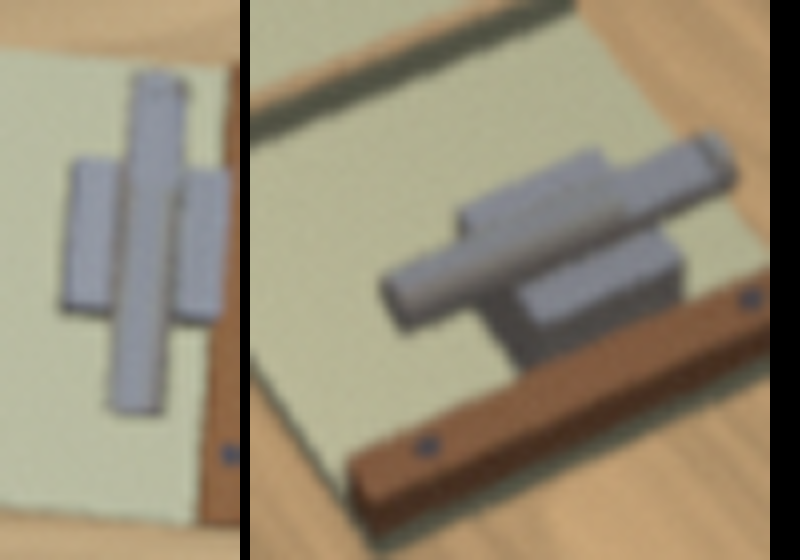

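The picture shows the block square against the batten (top crop, block edge on the batten line at about col 225). The pin lies centred along the vee, rows 75 to 412, with its flat facing up. I'll hand the job in.

```bash
python3 -c "
from plant import arm
print(arm.close_job())"
```

```text
the job is handed in; nothing more can be done
None
```

The job is handed in at about 23 s: the V-block was tipped vee up and pushed home square against the batten, the keeper pin lies in the vee with its flat up (within about 0.05 rad by contact height, then pressed level), and I moved no other parts; the judge's verdict was not shown.

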